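# Square a bar in its fixture and hold a drill jig ready above it

### The job

Slide the loose two-hole bar along the fixture plate, without lifting it off, until it sits squarely against the two side stops and the end stop. Then pick up the two-pin jig by its handle, carry it over the guard rail without touching the rail, and hold it level just above the bar, each pin straight over one of the holes and the pin tips about a centimetre clear of the bar, never touching the bar with it. Finish while still holding it hovering there: do not put it down or let go, and leave everything else where it stands.

Things in the scene. Friction and masses are not known exactly. Their poses are not given: they have to be found in the camera images.
- fixture: Fixed aluminium fixture plate, 150 (its x) x 190 (its y) x 12 mm thick; origin at the centre of its underside, z up, yaw within 0.25 rad of the world's. Three steel stops 18 mm high stand on it: two in a row on its +x side, one on its +y side. Behind the two leans a fixed open toggle clamp, top 90 mm above the table.
- side_stops (a point): Point on the fixture's top face midway between the faces of the two side stops: fixture x = +45, y = +15 mm. The stops are 26 mm wide, 80 mm apart centre to centre (fixture y = -25 and +55 mm); their faces look to fixture -x. Axes as the fixture's.
- end_stop (a point): Point on the fixture's top face at the foot of the end stop's face (26 mm wide, looking to fixture -y): fixture x = +23, y = +75 mm. A bar touching all three stops has its centre at fixture x = +23, y = +15 mm.
- bar_center (a point): Centre (half-way up) of the loose steel bar, 44 (its x) x 120 (its y) x 22 mm high, 0.2 to 0.45 kg, lying flat on the fixture plate, 15 to 45 mm short of the stops and up to 0.2 rad askew. Two round through holes 22 mm across on its centre line. Its +x long side goes against the two side stops, its +y end against the end stop.
- bar_hole_a (a point): Centre of the mouth of one bar hole, in the bar's top face, 32 mm from the bar's centre towards its -y end; axes as the bar's, z up.
- bar_hole_b (a point): The same for the other hole, 32 mm towards the bar's +y end.
- jig: Loose two-pin jig, about 0.2 kg, resting on its stand: aluminium plate 36 (its x) x 96 (y) x 10 mm, on it an upright black rib handle 14 (x) x 50 (y) x 44 mm high, below it two like steel pins 12 mm across, 26 mm long. Origin midway between the pin tips (its lowest points), z up: plate z 26 to 36 mm, handle 36 to 80 mm. It may be used either way round.
- jig_handle (a point): Centre of the jig's handle, where to grip it across its 14 mm thickness (jig x): 60 mm straight above the level of the pin tips; axes as the jig's.
- jig_pin_a (a point): Centre of the tip of one jig pin, at jig y = -32 mm.
- jig_pin_b (a point): Centre of the tip of the other jig pin, at jig y = +32 mm.
- stand: Fixed U-shaped stand that carries the jig: foot 70 (x) x 130 (y) x 8 mm, two end walls 12 mm thick at y = -47 and +47 mm, their tops 40 mm above the table, the jig's plate lying loosely on them. Origin at the centre of the underside. It and the fixture lie on opposite sides of the rail, either one on the left.
- rail: Fixed guard rail along x between the two places: a bar 340 mm long and 16 mm thick on two posts, its top 120 mm above the table. Origin on the table below its middle; its own x runs along it, y across.
- bottle: white oil bottle, 48 mm across, 140 mm tall, loose, a bystander; origin at its underside.
- can: closed metal can, 66 mm across, 100 mm tall, loose, a bystander; origin at its underside.
- screwdriver: screwdriver lying flat, loose, a bystander.
- wrench: open-ended wrench lying flat, loose, a bystander.
- bearing: steel bearing ring, 36 mm across, 12 mm thick, loose, a bystander; origin at its underside.
- plug: brass flanged plug, 32 mm across, 30 mm tall, loose, a bystander; origin at its underside.
- tray: small open tray of blue plastic, 80 x 110 x 50 mm, loose, a bystander; origin at its underside.
Not all that is in view belongs to the job. What is shaped like the part that bears bar_center but brown or yellow is not meant.

How it is judged (in metres and radians):
On the way, in this order (a step that is already met when the one before it is completed fails the run):
1. the bar sits against the two side stops and the end stop (within 3 mm) (x of bar_center in the frame of fixture between 0.02 and 0.026 m and y of bar_center in the frame of fixture between 0.012 and 0.018 m and angle between the x axis of bar_center and the x axis of fixture, either way round below 0.04 rad and z of bar_center in the frame of fixture below 0.026 m), for 0.2 s.
2. the jig is lifted off its stand (distance of jig from where it was at the start of the episode above 0.03 m and contact force between jig and stand below 0.05 N and contact force between jig and the fingers above 0.5 N), for 0.1 s.
At the end, for the whole second after the job is handed in: Bar flat, within 3 mm of the side and end stops, square within 0.04 rad; jig gripped, at rest, level within 0.1 rad, each pin tip within 5 mm of the axis of its own hole and 3 to 18 mm above the bar, touching neither bar nor fixture (all of step 1 and ((horizontal distance between jig_pin_a and bar_hole_a below 0.005 m and z of jig_pin_a in the frame of bar_hole_a between 0.003 and 0.018 m and horizontal distance between jig_pin_b and bar_hole_b below 0.005 m and z of jig_pin_b in the frame of bar_hole_b between 0.003 and 0.018 m) or (horizontal distance between jig_pin_a and bar_hole_b below 0.005 m and z of jig_pin_a in the frame of bar_hole_b between 0.003 and 0.018 m and horizontal distance between jig_pin_b and bar_hole_a below 0.005 m and z of jig_pin_b in the frame of bar_hole_a between 0.003 and 0.018 m)) and angle between jig's own z axis and vertical below 0.1 rad and contact force between jig and bar below 0.05 N and contact force between jig and fixture below 0.05 N and contact force between jig and the fingers above 0.5 N and linear speed of jig below 0.02 m/s); the arm keeps its last pose, push and grip.
It fails at once if the guard rail is touched (contact force between rail and anything else above 1 N).
It fails at once if the jig crosses the rail's line below the rail's top (y of jig in the frame of rail between -0.02 and 0.02 m and z of jig in the frame of rail below 0.12 m).
It fails at once if the bar is lifted off the fixture plate (z of bar_center in the frame of fixture above 0.035 m).
It fails at once if the jig touches the bar (contact force between jig and bar above 0.5 N).
It fails at once if a bystander is moved more than 25 mm (distance of any of bottle, can, screwdriver, wrench, bearing, plug, tray from where it was at the start of the episode above 0.025 m).
It also fails if it takes over 72 s, if anything falls off the work surface, if the arm or the gripper's body presses on something with over 40 N, if the wrist force passes 120 N, or if a joint passes its speed limit or range.

### The arm

A 6-joint arm with a two-finger parallel gripper is mounted at the origin on the work surface. World frame = base frame: x ahead of the robot, y to its left, z up, the work surface at z = 0. Lengths are in m, angles in degrees, forces in N, time in s.
With the tool pointing down it reaches from about 0.325 to 0.775 m from the base axis. Payload 5.5 kg.
Tool frame: the origin (TCP) lies at the very end of the fingers, on their centre line; the grasp point (between the pads) lies 19 mm behind it (bot.tcp_to_grasp is the distance from the TCP to the grasp point, in m); z points along the fingers, y is the line along which they close (so a half turn about z gives the same grasp; the last joint's range is limited). The gripper opens to 85 mm and grips with 20 to 120 N. Pads are 22 mm wide; open, the fingers measure 114 mm over their backs; the gripper's body (76 mm by 85 mm) begins 54 mm behind the grasp point. The pads swing forward as they close: fully open they stand 13 mm farther back than shut.
Start: joints at [-71.259, 5.22, 70.514, -0, 104.267, -3.249], TCP at [0.225, -0.556, 0.231] pointing down, gripper open.
Joint ranges: [-164.24, 164.24], [-49.07, 125.15], [9.68, 141.18], [-86.29, 266.29], [3.28, 154.24], [-151.56, 151.56]. Speed limits (degrees/s): [147.25, 147.25, 172.46, 180, 180, 180].

### API

Orientations are given as [roll, pitch, yaw] about the fixed x, y, z axes, in that order (R = Rz(yaw) Ry(pitch) Rx(roll)).
In Python, from workcell import bot gives the robot as it stands.
- The arm moves only by the tool arm_command, never from a script. Its argument "plan" is a list of rows, each an object of numbers: "dx", "dy", "dz": the shift along the tool's x, y, z in cm; "ax", "ay", "az": the turn, a rotation vector about the tool's x, y, z in rad; "grip": the gripper's target within -1 to 1 (fully open at 1, half-way at 0, shut at -1). In form: [{"dx": .., "dy": .., "dz": .., "ax": .., "ay": .., "az": .., "grip": ..}, ...]. A call has 1 to 8 rows; each row shifts and turns the commanded pose from where the row before left it, along the tool's axes as they then stand; what a row does not reach is not made up. A row lasts 1/12 s, in which the tool goes at most 41.7 mm and 7.16 degrees, less where a joint would pass 70% of its speed; a pose out of reach is approached as far as the arm can. A call is refused whole if a number of a shift passes 4.17 or a number of a turn 0.125, either way. A call with a gripper value outside its range is refused whole. The fingers move at their own pace and stop on an object; "force" is the grip in N (left out, the last holds). Time passes only in rows, so rows that do not move let the fingers close. It gives the time, the measured TCP pose, the force, the opening and the grip force at its end, in the units of the state.
- bot.observe(): the state, without advancing time (a new reading comes with each control period).
- bot.read_camera(name): name is "side" or "top"; returns a dict with "img" (384x512x3 uint8, blue, green, red), "K" (3x3 intrinsics, pixels), "position" and "attitude" of the camera in the world. Camera axes: x right, y up, looking along -z (the intrinsics and any distortion apply to the point x, -y, -z); pixel columns grow to the right and rows downward; lengths in m; the calibration is good to about 2 mm. A picture is of the moment at which its call begins. There is no depth.
- bot.close_job(): hands the job in; it is judged then, once.
The state is a dict: "clock": time; "joint_pos": joint angles; "joint_vel": joint speeds; "joint_torque": joint torques, N m; "tcp_pos": TCP position; "tool_rot": TCP orientation; "force": force on the tool from outside, world axes, zero at the start; "wrist_torque": the same for the moment, N m; "opening": opening from 0.0 (shut) to 1.0 (fully open); "gripper_force": force on a finger pad.
Only numpy, scipy, OpenCV 4.12 (cv2) and the standard library are available. Lean on these libraries where they do the work, as an engineer would, in place of code of your own. Each camera call takes 0.05 s, during which the arm holds its last target. There are 200 camera calls.

## Working session

There is one attempt and no reset: what is moved stays moved. The work goes in short steps, Python scripts to look and compute and a tool call to move; the robot and the scene stay as the last step left them, time stands still between calls to the robot, and variables do not carry over. Pictures are saved under pics/ and viewed, at most 13 in all, crops included, and the job is handed in when it is done.

Besides the shell and the picture viewer there is one more tool, called as name(argument=value, ...) on one line, values as JSON. arm_command: Moves the arm, as the interface text tells. Its arguments: {"type":"object","properties":{"plan":{"type":"array","items":{"type":"object","properties":{"dx":{"type":"number"},"dy":{"type":"number"},"dz":{"type":"number"},"ax":{"type":"number"},"ay":{"type":"number"},"az":{"type":"number"},"grip":{"type":"number"}}}},"force":{"type":"number"}},"required":["plan"]}

```bash
mkdir -p pics; ls
python3 - <<'E'
from workcell import bot
import cv2
for n in ("top","side"):
    c=bot.read_camera(n); cv2.imwrite(f"pics/{n}0.png",c["img"]); print(n,c["K"],c["position"],c["attitude"],[k for k in c])
print(bot.observe())
E
```

```text
pics
top [[491.81476562   0.         254.69406676]
 [  0.         491.81476562 187.51213045]
 [  0.           0.           1.        ]] [ 0.43739396 -0.06459931  1.29747297] [  5.44715795   1.22418821 -90.97883605] ['img', 'K', 'position', 'attitude']
side [[352.85070557   0.         253.28281243]
 [  0.         352.85070557 198.27133589]
 [  0.           0.           1.        ]] [0.50975918 0.79425421 0.57056899] [  59.46269095   -1.41167719 -177.38335985] ['img', 'K', 'position', 'attitude']
{'clock': 0.1, 'joint_pos': array([-7.12564555e+01,  5.26093084e+00,  7.05765647e+01,  3.28499244e-05,
        1.04266457e+02, -3.24635925e+00]), 'joint_vel': array([ 0.01896341, -0.08098126, -0.22435048,  0.07222921,  0.0862717 ,
        0.05732761]), 'joint_torque': array([ 8.38554624e-04, -4.60221219e+01, -4.19217396e+01, -1.48295799e-04,
        1.06056020e-02,  1.68376783e-05]), 'tcp_pos': array([ 0.22460459, -0.55609887,  0.23022599]), 'tool_rot': array([-1.79896216e+02, -5.91854363e-03,  2.19899065e+01]), 'force': array([ 0.04252162, -0.16532442,  0.44429192]), 'wrist_torque': array([ 0.03524183, -0.015353  ,  0.01077781]), 'gripper_force': 0.0, 'opening': 0.999448652806527}
```

View pics/top0.png

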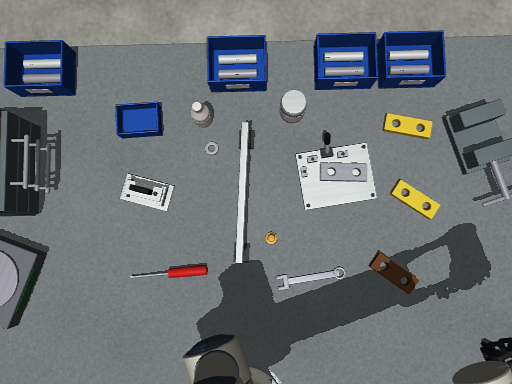

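View pics/side0.png

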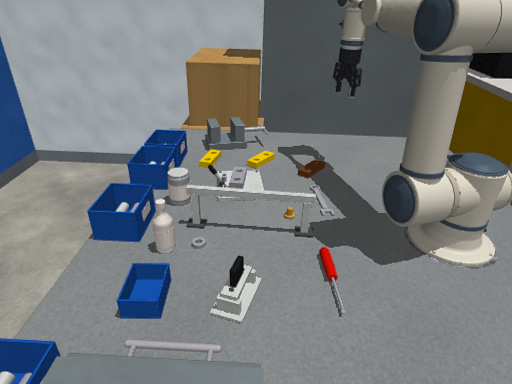

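The top view shows the grey two-hole bar on the white fixture at (343,172). It could be confused with the yellow bars at (408,126) and (415,199) or the brown one at (395,272), so I choose the grey one. The jig, with its black handle, is on its stand at (147,191). The rail runs along column 243, and the clamp is at (326,143). In the side view the jig is at (237,285) and the bar at (238,178).

Run:
```python
import cv2,numpy as np
i=cv2.imread("pics/top0.png")
a=cv2.resize(i[125:215,285:385],None,fx=5.5,fy=5.5,interpolation=cv2.INTER_CUBIC)
b=cv2.resize(i[165:215,115:180],None,fx=3.8,fy=3.8,interpolation=cv2.INTER_CUBIC)
o=np.zeros((495,800,3),np.uint8); o[:,:550]=a; o[:190,551:551+b.shape[1]]=b[:190,:249]; cv2.imwrite("pics/crop0.png",o)
```

```text
(no output)
```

View pics/crop0.png

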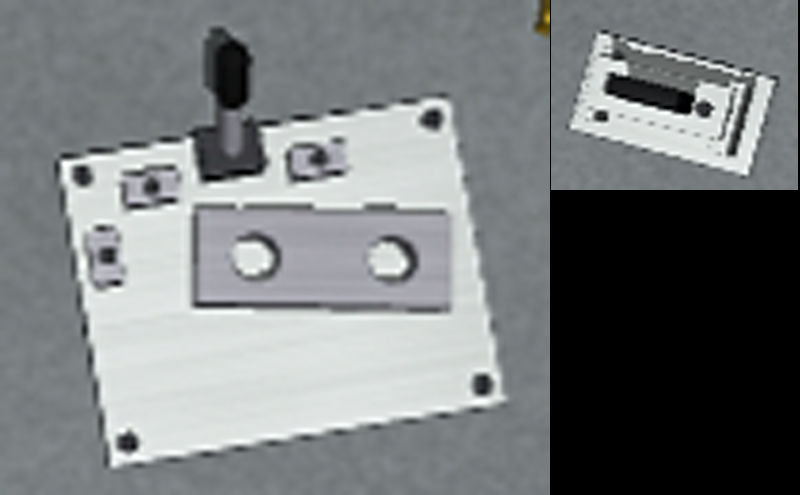

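The crop confirms the bar has two holes, is slightly askew, and sits short of the two side stops (above it) and the end stop (left). The clamp stands between and behind the side stops. Next I measure.

```bash
cat > h.py <<'E'
from workcell import bot
import cv2,numpy as np
from scipy.spatial.transform import Rotation as R
def cam(n): 
    c=bot.read_camera(n); c["R"]=R.from_euler("xyz",c["attitude"],degrees=True).as_matrix(); return c
def ray(c,p,z):
    p=np.atleast_2d(np.asarray(p,float)); K=c["K"]
    d=np.c_[(p[:,0]-K[0,2])/K[0,0],-(p[:,1]-K[1,2])/K[1,1],-np.ones(len(p))]@c["R"].T
    return c["position"]+d*((z-c["position"][2])/d[:,2])[:,None]
def proj(c,P):
    q=(np.atleast_2d(P)-c["position"])@c["R"]; K=c["K"]
    return np.c_[K[0,2]-K[0,0]*q[:,0]/q[:,2],K[1,2]+K[1,1]*q[:,1]/q[:,2]]
def rect(c,cnt,z):
    # min-area rectangle on plane z: centre, (short, long), yaw of long axis (deg, in -90..90)
    P=ray(c,cnt.reshape(-1,2),z)[:,:2]
    (cx,cy),(w,h),a=cv2.minAreaRect((P*1000).astype(np.float32))
    if w>h: w,h,a=h,w,a+90
    a=(a+90); a=(a+90)%180-90
    return np.round([cx,cy,w,h,a],1)
def big(m,box):
    k=np.zeros_like(m); x0,y0,x1,y1=box; k[y0:y1,x0:x1]=m[y0:y1,x0:x1]
    cs=cv2.findContours(k,cv2.RETR_EXTERNAL,cv2.CHAIN_APPROX_NONE)[0]
    return sorted(cs,key=cv2.contourArea)[::-1]
E
python3 - <<'E'
from h import *
c=cam("top"); im=cv2.resize(c["img"],None,fx=4,fy=4,interpolation=cv2.INTER_CUBIC)
c["K"]=c["K"]*4; c["K"][2,2]=1; c["K"][:2,2]+=1.5
hsv=cv2.cvtColor(im,cv2.COLOR_BGR2HSV); g=im.min(2)
B=lambda a:[4*v for v in a]
w=((g>185)*255).astype(np.uint8)
f=big(w,B((285,130,385,215)))[0]
hull=cv2.convexHull(f); print("fix",rect(c,hull,.012))
dif=im[...,0].astype(int)-im[...,1]
m=((dif>4)&(g>110)&(g<190)).astype(np.uint8)*255
m=cv2.morphologyEx(m,cv2.MORPH_OPEN,np.ones((5,5)))
for k in big(m,B((285,130,385,215)))[:5]: print("steel",cv2.contourArea(k),rect(c,k,.034),rect(c,k,.030))
k=big(m,B((285,130,385,215)))[0]
d=((im.max(2)<60)*255).astype(np.uint8); d=cv2.morphologyEx(d,cv2.MORPH_OPEN,np.ones((7,7)))
for k in big(d,B((115,165,180,215)))[:3]: print("handle",cv2.contourArea(k),rect(c,k,.094))
st=big(w,B((110,160,185,220)))[0]; print("stand",rect(c,cv2.convexHull(st),.008))
r=big(w,B((225,110,260,270)))
for k in r[:2]: print("rail",rect(c,k,.12))
cv2.imwrite("pics/m.png",m)
E
```

```text
fix [ 587.8 -252.   149.2  189.3  -81.7]
steel 12061.5 [ 595.4 -269.3   44.3  119.4   87.3] [ 595.9 -269.9   44.4  119.7   87.3]
steel 238.0 [ 605.  -165.8   11.    13.1  -82.9] [ 605.5 -166.2   11.    13.1  -82.9]
steel 206.0 [ 656.3 -229.2    5.2   19.1   -1.8] [ 657.  -229.7    5.2   19.1   -1.8]
steel 194.0 [ 641.6 -260.4    9.    11.9   -1.9] [ 642.3 -261.     9.1   11.9   -1.9]
steel 185.0 [ 643.2 -276.2    8.4   11.9   -2. ] [ 643.9 -276.9    8.4   11.9   -2. ]
handle 1903.0 [553.8 241.3  14.5  57.3  75. ]
handle 42.0 [539.7 272.9   3.7   4.4  88.9]
stand [554.5 247.4  69.2 129.7  74. ]
rail [541.8  -9.5  15.4 338.8  -3.4]
```

arm_command(plan=[{"az": 0.12, "grip": 1}, {"az": 0.12}, {"dx": 3.2, "dy": -2.13, "dz": 1}, {"dx": 3.2, "dy": -2.13, "dz": 1}, {"dx": 3.2, "dy": -2.13, "dz": 1}, {"dx": 3.2, "dy": -2.13, "dz": 1}, {"dx": 3.2, "dy": -2.13, "dz": 1}, {"dx": 3.2, "dy": -2.13, "dz": 1}])

```text
invalid input
```

arm_command(plan=[{"dx": 3.2, "dy": -2.13, "dz": 1}, {"dx": 3.2, "dy": -2.13, "dz": 1}, {"dx": 3.2, "dy": -2.13, "dz": 1}, {"dx": 3.2, "dy": -2.13, "dz": 1}, {"dx": 3.2, "dy": -2.13, "dz": 1}, {"dz": 0}, {"dz": 0}])

```text
invalid input
```

arm_command(plan=[{"dx": 0, "dy": 0, "dz": 0, "ax": 0, "ay": 0, "az": 0.12, "grip": 1}, {"dx": 0, "dy": 0, "dz": 0, "ax": 0, "ay": 0, "az": 0.12, "grip": 1}, {"dx": 3.2, "dy": -2.13, "dz": 1, "ax": 0, "ay": 0, "az": 0, "grip": 1}, {"dx": 3.2, "dy": -2.13, "dz": 1, "ax": 0, "ay": 0, "az": 0, "grip": 1}, {"dx": 3.2, "dy": -2.13, "dz": 1, "ax": 0, "ay": 0, "az": 0, "grip": 1}, {"dx": 3.2, "dy": -2.13, "dz": 1, "ax": 0, "ay": 0, "az": 0, "grip": 1}, {"dx": 3.2, "dy": -2.13, "dz": 1, "ax": 0, "ay": 0, "az": 0, "grip": 1}, {"dx": 3.2, "dy": -2.13, "dz": 1, "ax": 0, "ay": 0, "az": 0, "grip": 1}])

```text
clock: 0.82
tcp_pos: [0.3973, -0.4009, 0.1705]
tool_rot: [-180.0, 0.0, 8.2]
force: [0.6, -0.2, 0.1]
opening: 1.003
gripper_force: 0.0
```

arm_command(plan=[{"dx": 3.16, "dy": -2.12, "dz": 1.6, "ax": 0, "ay": 0, "az": 0, "grip": 1}, {"dx": 3.16, "dy": -2.12, "dz": 1.6, "ax": 0, "ay": 0, "az": 0, "grip": 1}, {"dx": 3.16, "dy": -2.12, "dz": 1.6, "ax": 0, "ay": 0, "az": 0, "grip": 1}, {"dx": 3.16, "dy": -2.12, "dz": 1.6, "ax": 0, "ay": 0, "az": 0, "grip": 1}, {"dx": 3.16, "dy": -2.12, "dz": 1.6, "ax": 0, "ay": 0, "az": 0, "grip": 1}, {"dx": 0, "dy": 0, "dz": 3, "ax": 0, "ay": 0, "az": 0, "grip": 1}, {"dx": 0, "dy": 0, "dz": 3, "ax": 0, "ay": 0, "az": 0, "grip": 1}, {"dx": 0, "dy": 0, "dz": 1, "ax": 0, "ay": 0, "az": 0, "grip": 1}])

```text
clock: 1.48
tcp_pos: [0.5355, -0.2725, 0.0155]
tool_rot: [-179.7, 0.4, 8.3]
force: [-0.6, 0.1, -1.1]
opening: 1.003
gripper_force: 0.0
```

Run:
```python
from h import *
t,s=cam("top")["img"],cam("side")["img"]
a=cv2.resize(t[125:225,280:390],None,fx=4,fy=4,interpolation=cv2.INTER_CUBIC)
b=cv2.resize(s[110:210,180:270],None,fx=4,fy=4,interpolation=cv2.INTER_CUBIC)
cv2.imwrite("pics/p1.png",np.hstack([a,b]))
print(bot.observe()["tcp_pos"],bot.observe()["force"])
```

```text
[ 0.53556276 -0.27369933  0.0178911 ] [-0.05074669  0.58793581  0.1798826 ]
```

View pics/p1.png

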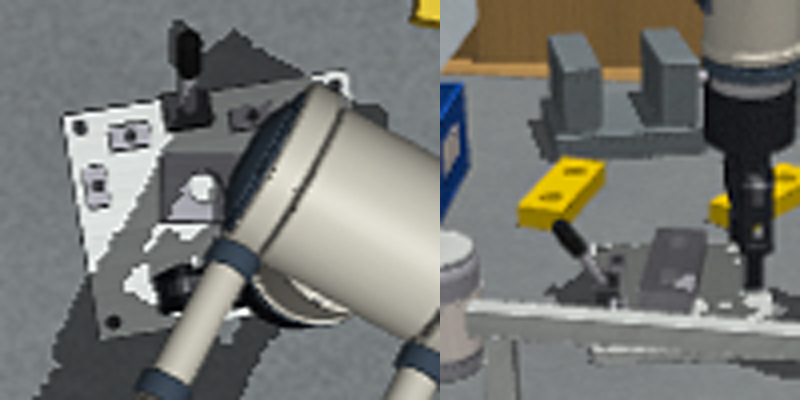

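The gripper stands open on the -x side of the bar (top crop (230,290)), clear of it and of the clamp. I'll lower it and push towards the side stops.

arm_command(plan=[{"dx": 0, "dy": 0, "dz": 0.9, "ax": 0, "ay": 0, "az": 0, "grip": 1}, {"dx": 0, "dy": 0, "dz": 0, "ax": 0, "ay": 0, "az": 0, "grip": 1}, {"dx": 0.8, "dy": 0, "dz": 0, "ax": 0, "ay": 0, "az": 0, "grip": 1}, {"dx": 0.8, "dy": 0, "dz": 0, "ax": 0, "ay": 0, "az": 0, "grip": 1}, {"dx": 0.8, "dy": 0, "dz": 0, "ax": 0, "ay": 0, "az": 0, "grip": 1}])

```text
clock: 2.0
tcp_pos: [0.5626, -0.272, 0.0139]
tool_rot: [179.9, -0.1, 8.2]
force: [-0.3, -0.7, 1.0]
opening: 0.995
gripper_force: 0.5
```

arm_command(plan=[{"dx": 0.5, "dy": 0, "dz": 0, "ax": 0, "ay": 0, "az": 0, "grip": 1}, {"dx": 0.5, "dy": 0, "dz": 0, "ax": 0, "ay": 0, "az": 0, "grip": 1}, {"dx": 0.5, "dy": 0, "dz": 0, "ax": 0, "ay": 0, "az": 0, "grip": 1}, {"dx": 0.2, "dy": 0, "dz": 0, "ax": 0, "ay": 0, "az": 0, "grip": 1}, {"dx": 0, "dy": 0, "dz": 0, "ax": 0, "ay": 0, "az": 0, "grip": 1}])

```text
clock: 2.42
tcp_pos: [0.5787, -0.2687, 0.0122]
tool_rot: [-180.0, -0.0, 8.3]
force: [0.3, -1.0, -0.4]
opening: 1.002
gripper_force: 0.0
```

arm_command(plan=[{"dx": -1, "dy": 0, "dz": 0, "ax": 0, "ay": 0, "az": 0, "grip": 1}, {"dx": 0, "dy": 0, "dz": -4, "ax": 0, "ay": 0, "az": 0, "grip": 1}, {"dx": 0, "dy": 2, "dz": -2, "ax": 0, "ay": 0, "az": 0, "grip": -1}, {"dx": 1.4, "dy": 3.1, "dz": 0, "ax": 0, "ay": 0, "az": 0, "grip": -1}, {"dx": 1.4, "dy": 3.1, "dz": 0, "ax": 0, "ay": 0, "az": 0, "grip": -1}, {"dx": 1.4, "dy": 3.1, "dz": 0, "ax": 0, "ay": 0, "az": 0, "grip": -1}, {"dx": 0, "dy": 0, "dz": 0, "ax": 0, "ay": 0, "az": 0, "grip": -1}])

```text
clock: 3.0
tcp_pos: [0.6267, -0.3805, 0.0681]
tool_rot: [-180.0, 0.1, 8.1]
force: [0.0, -1.1, -1.8]
opening: 0.298
gripper_force: 0.0
```

Run:
```python
from h import *
t,s=cam("top")["img"],cam("side")["img"]
a=cv2.resize(t[125:225,280:390],None,fx=4,fy=4,interpolation=cv2.INTER_CUBIC)
b=cv2.resize(s[110:210,180:270],None,fx=4,fy=4,interpolation=cv2.INTER_CUBIC)
cv2.imwrite("pics/p2.png",np.hstack([a,b])); cv2.imwrite("pics/t2.png",t)
print(bot.observe()["tcp_pos"],bot.observe()["opening"])
```

```text
[ 0.62560889 -0.37670049  0.06975343] 0.11168007480736755
```

View pics/p2.png

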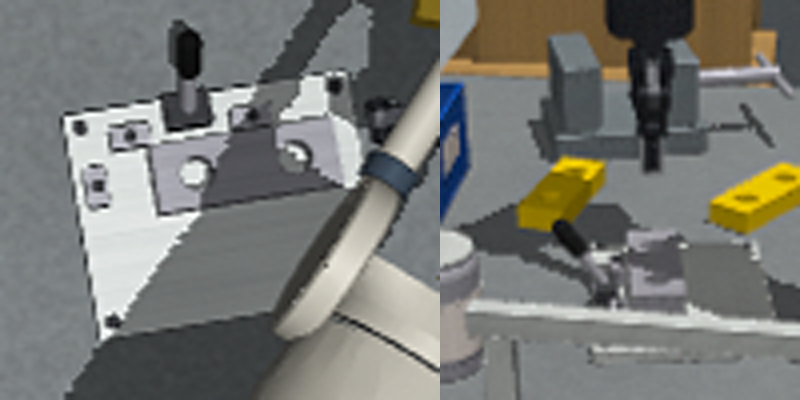

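The bar is now square to the plate and close to the side stops, with its left end at (155,182) in the top crop and its right end at about (337,153). I still need the distance to the end stop.

Run:
```python
from h import *
c=cam("top")
F=np.array([.5878,-.252]); th=np.radians(8.3); Rf=np.array([[np.cos(th),-np.sin(th)],[np.sin(th),np.cos(th)]])
p=np.array([[150,150],[160,213],[330,122],[343,185],[195,172],[296,155]])/4+[280,125]
print(np.round((ray(c,p,.034)[:,:2]-F)@Rf*1000,1))
print((np.array(bot.observe()["tcp_pos"])[:2]-F)@Rf*1000)
print("tcp in px crop", (proj(c,bot.observe()["tcp_pos"])-[280,125])*4)
```

```text
[[ 39.1  43.6]
 [ -2.3  44.3]
 [ 38.  -74.1]
 [ -3.7 -74.8]
 [ 20.2  17.5]
 [ 20.5 -48.6]]
[  19.62393165 -128.04250369]
tcp in px crop [[432.14219833 127.21169016]]
```

arm_command(plan=[{"dx": 0, "dy": 0, "dz": 2.6, "ax": 0, "ay": 0, "az": 0, "grip": -1}, {"dx": 0, "dy": 0, "dz": 2.2, "ax": 0, "ay": 0, "az": 0, "grip": -1}, {"dx": 0, "dy": -1.2, "dz": 0, "ax": 0, "ay": 0, "az": 0, "grip": -1}, {"dx": 0, "dy": -1.2, "dz": 0, "ax": 0, "ay": 0, "az": 0, "grip": -1}, {"dx": 0, "dy": -1, "dz": 0, "ax": 0, "ay": 0, "az": 0, "grip": -1}, {"dx": 0, "dy": -0.5, "dz": 0, "ax": 0, "ay": 0, "az": 0, "grip": -1}, {"dx": 0, "dy": -0.5, "dz": 0, "ax": 0, "ay": 0, "az": 0, "grip": -1}, {"dx": 0, "dy": -0.5, "dz": 0, "ax": 0, "ay": 0, "az": 0, "grip": -1}])

```text
clock: 3.82
tcp_pos: [0.6193, -0.3277, 0.0258]
tool_rot: [179.9, -0.1, 8.3]
force: [0.7, -2.6, 1.9]
opening: 0.002
gripper_force: 1.3
```

arm_command(plan=[{"dx": 0, "dy": -0.5, "dz": 0, "ax": 0, "ay": 0, "az": 0, "grip": -1}, {"dx": 0, "dy": -0.5, "dz": 0, "ax": 0, "ay": 0, "az": 0, "grip": -1}, {"dx": 0, "dy": -0.4, "dz": 0, "ax": 0, "ay": 0, "az": 0, "grip": -1}, {"dx": 0, "dy": -0.2, "dz": 0, "ax": 0, "ay": 0, "az": 0, "grip": -1}, {"dx": 0, "dy": 0, "dz": 0, "ax": 0, "ay": 0, "az": 0, "grip": -1}])

```text
clock: 4.23
tcp_pos: [0.6172, -0.3121, 0.0255]
tool_rot: [179.9, -0.1, 8.2]
force: [0.8, -2.8, 4.2]
opening: -0.004
gripper_force: 2.1
```

```bash
cat >> h.py <<'E'
F=np.array([.5878,-.252]); th=np.radians(8.3); Rf=np.array([[np.cos(th),-np.sin(th)],[np.sin(th),np.cos(th)]])
def holes(c,name=None):
    im=cv2.resize(c["img"][125:225,280:390],None,fx=4,fy=4,interpolation=cv2.INTER_CUBIC)
    if name: cv2.imwrite(name,im)
    o=bot.observe(); print("tcp fix",np.round((o["tcp_pos"][:2]-F)@Rf*1000,1),np.round(o["tcp_pos"],4),np.round(o["force"],1),o["tool_rot"].round(1))
    return im
E
python3 - <<'E'
from h import *
holes(cam("top"),"pics/p3.png")
E
```

```text
tcp fix [ 20.4 -63.8] [ 0.6171 -0.3122  0.0253] [ 0.5 -3.4  5.5] [ 1.799e+02 -1.000e-01  8.200e+00]
```

View pics/p3.png

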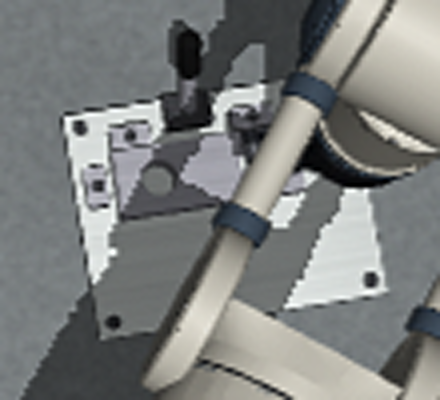

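The bar's left end, at about (115,180), is just short of the end stop's face at about (108,185). I'll keep feeling forward.

arm_command(plan=[{"dx": 0, "dy": -0.2, "dz": 0, "ax": 0, "ay": 0, "az": 0, "grip": -1}, {"dx": 0, "dy": -0.2, "dz": 0, "ax": 0, "ay": 0, "az": 0, "grip": -1}, {"dx": 0, "dy": 0, "dz": 0, "ax": 0, "ay": 0, "az": 0, "grip": -1}, {"dx": 0, "dy": 0, "dz": 0, "ax": 0, "ay": 0, "az": 0, "grip": -1}])

```text
clock: 4.62
tcp_pos: [0.6165, -0.3085, 0.0252]
tool_rot: [179.9, -0.1, 8.2]
force: [0.8, -3.6, 6.0]
opening: -0.001
gripper_force: 2.7
```

arm_command(plan=[{"dx": 0, "dy": -0.15, "dz": 0, "ax": 0, "ay": 0, "az": 0, "grip": -1}, {"dx": 0, "dy": -0.1, "dz": 0, "ax": 0, "ay": 0, "az": 0, "grip": -1}, {"dx": 0, "dy": 0, "dz": 0, "ax": 0, "ay": 0, "az": 0, "grip": -1}, {"dx": 0, "dy": 0, "dz": 0, "ax": 0, "ay": 0, "az": 0, "grip": -1}])

```text
clock: 4.95
tcp_pos: [0.6162, -0.3069, 0.0253]
tool_rot: [179.8, -0.1, 8.2]
force: [1.6, -6.0, 5.5]
opening: -0.005
gripper_force: 3.7
```

arm_command(plan=[{"dx": 0, "dy": -0.15, "dz": 0, "ax": 0, "ay": 0, "az": 0, "grip": -1}, {"dx": 0, "dy": 0, "dz": 0, "ax": 0, "ay": 0, "az": 0, "grip": -1}, {"dx": 0, "dy": 0, "dz": 0, "ax": 0, "ay": 0, "az": 0, "grip": -1}])

```text
clock: 5.2
tcp_pos: [0.6162, -0.3066, 0.0254]
tool_rot: [179.7, -0.1, 8.2]
force: [1.4, -9.1, 4.5]
opening: -0.002
gripper_force: 5.2
```

arm_command(plan=[{"dx": 0, "dy": 1.2, "dz": 0, "ax": 0, "ay": 0, "az": 0, "grip": -1}, {"dx": 0, "dy": 0, "dz": -4, "ax": 0, "ay": 0, "az": 0, "grip": -1}, {"dx": -1, "dy": 0, "dz": -2, "ax": 0, "ay": 0, "az": 0, "grip": 1}, {"dx": -2.2, "dy": -2.8, "dz": 0, "ax": 0, "ay": 0, "az": 0, "grip": 1}, {"dx": -2, "dy": -2.8, "dz": 0, "ax": 0, "ay": 0, "az": 0, "grip": 1}, {"dx": -1, "dy": -2.8, "dz": 0, "ax": 0, "ay": 0, "az": 0, "grip": 1}, {"dx": 0, "dy": 0, "dz": 0, "ax": 0, "ay": 0, "az": 0, "grip": 1}, {"dx": 0, "dy": 0, "dz": 0, "ax": 0, "ay": 0, "az": 0, "grip": 1}])

```text
clock: 5.87
tcp_pos: [0.5429, -0.2401, 0.0831]
tool_rot: [-179.9, 0.1, 8.3]
force: [0.4, 0.4, 0.2]
opening: 0.845
gripper_force: 0.0
```

Run:
```python
from h import *
holes(cam("top"),"pics/p4.png"); print(bot.observe()["opening"])
```

```text
tcp fix [-42.1  17.1] [ 0.5436 -0.2412  0.0835] [ 0.9 -0.3 -1. ] [-1.799e+02  1.000e-01  8.300e+00]
0.9307534454253781
```

arm_command(plan=[{"dx": 0, "dy": 0, "dz": 4, "ax": 0, "ay": 0, "az": 0, "grip": 1}, {"dx": 0, "dy": 0, "dz": 3, "ax": 0, "ay": 0, "az": 0, "grip": 1}, {"dx": 1, "dy": 0, "dz": 0, "ax": 0, "ay": 0, "az": 0, "grip": 1}, {"dx": 0.8, "dy": 0, "dz": 0, "ax": 0, "ay": 0, "az": 0, "grip": 1}, {"dx": 0.5, "dy": 0, "dz": 0, "ax": 0, "ay": 0, "az": 0, "grip": 1}, {"dx": 0.4, "dy": 0, "dz": 0, "ax": 0, "ay": 0, "az": 0, "grip": 1}, {"dx": 0.3, "dy": 0, "dz": 0, "ax": 0, "ay": 0, "az": 0, "grip": 1}, {"dx": 0, "dy": 0, "dz": 0, "ax": 0, "ay": 0, "az": 0, "grip": 1}])

```text
clock: 6.58
tcp_pos: [0.5753, -0.2377, 0.0163]
tool_rot: [179.9, -0.2, 8.3]
force: [-0.5, -0.0, -0.5]
opening: 1.002
gripper_force: 0.0
```

arm_command(plan=[{"dx": 0.2, "dy": 0, "dz": 0, "ax": 0, "ay": 0, "az": 0, "grip": 1}, {"dx": 0.1, "dy": 0, "dz": 0, "ax": 0, "ay": 0, "az": 0, "grip": 1}, {"dx": 0.1, "dy": 0, "dz": 0, "ax": 0, "ay": 0, "az": 0, "grip": 1}, {"dx": 0, "dy": 0, "dz": 0, "ax": 0, "ay": 0, "az": 0, "grip": 1}, {"dx": 0, "dy": 0, "dz": 0, "ax": 0, "ay": 0, "az": 0, "grip": 1}])

```text
clock: 7.0
tcp_pos: [0.5769, -0.237, 0.0147]
tool_rot: [180.0, 0.1, 8.2]
force: [-4.4, -0.2, 4.2]
opening: 0.998
gripper_force: 2.7
```

arm_command(plan=[{"dx": 0.2, "dy": 0, "dz": 0, "ax": 0, "ay": 0, "az": 0, "grip": 1}, {"dx": 0, "dy": 0, "dz": 0, "ax": 0, "ay": 0, "az": 0, "grip": 1}, {"dx": 0, "dy": 0, "dz": 0, "ax": 0, "ay": 0, "az": 0, "grip": 1}])

```text
clock: 7.25
tcp_pos: [0.577, -0.237, 0.0145]
tool_rot: [-180.0, 0.3, 8.2]
force: [-13.4, -1.3, 8.4]
opening: 1.0
gripper_force: 6.6
```

arm_command(plan=[{"dx": 0.2, "dy": 0, "dz": 0, "ax": 0, "ay": 0, "az": 0, "grip": 1}, {"dx": 0, "dy": 0, "dz": 0, "ax": 0, "ay": 0, "az": 0, "grip": 1}, {"dx": 0, "dy": 0, "dz": 0, "ax": 0, "ay": 0, "az": 0, "grip": 1}])

```text
clock: 7.5
tcp_pos: [0.5771, -0.237, 0.0145]
tool_rot: [-179.9, 0.6, 8.2]
force: [-20.9, -0.7, 12.3]
opening: 1.004
gripper_force: 10.6
```

arm_command(plan=[{"dx": -1.9, "dy": 0, "dz": 0, "ax": 0, "ay": 0, "az": 0, "grip": 1}, {"dx": 0, "dy": 0, "dz": -4, "ax": 0, "ay": 0, "az": 0, "grip": 1}, {"dx": 0, "dy": 0, "dz": -4, "ax": 0, "ay": 0, "az": 0, "grip": 1}, {"dx": 0, "dy": 0, "dz": -4, "ax": 0, "ay": 0, "az": 0, "grip": 1}, {"dx": 0, "dy": 0, "dz": -4, "ax": 0, "ay": 0, "az": -0.117, "grip": 1}, {"dx": 0, "dy": 0, "dz": -4, "ax": 0, "ay": 0, "az": -0.117, "grip": 1}, {"dx": 0, "dy": 0, "dz": 0, "ax": 0, "ay": 0, "az": -0.117, "grip": 1}, {"dx": 0, "dy": 0, "dz": 0, "ax": 0, "ay": 0, "az": -0.117, "grip": 1}])

```text
clock: 8.17
tcp_pos: [0.5643, -0.2392, 0.2191]
tool_rot: [179.6, -0.3, 35.4]
force: [-0.3, -0.7, -1.2]
opening: 0.998
gripper_force: 0.0
```

arm_command(plan=[{"dx": 0, "dy": 0, "dz": 0, "ax": 0, "ay": 0, "az": -0.117, "grip": 1}, {"dx": 0, "dy": 0, "dz": 0, "ax": 0, "ay": 0, "az": -0.117, "grip": 1}, {"dx": 0, "dy": 0, "dz": 0, "ax": 0, "ay": 0, "az": -0.117, "grip": 1}, {"dx": 0, "dy": 0, "dz": 0, "ax": 0, "ay": 0, "az": -0.117, "grip": 1}, {"dx": 0, "dy": 0, "dz": 0, "ax": 0, "ay": 0, "az": -0.117, "grip": 1}, {"dx": 0, "dy": 0, "dz": 0, "ax": 0, "ay": 0, "az": -0.115, "grip": 1}, {"dx": 0, "dy": 0, "dz": 0, "ax": 0, "ay": 0, "az": 0, "grip": 1}])

```text
clock: 8.75
tcp_pos: [0.563, -0.2386, 0.2141]
tool_rot: [180.0, -0.0, 75.4]
force: [-0.3, 0.4, -0.5]
opening: 0.999
gripper_force: 0.0
```

arm_command(plan=[{"dx": 3.89, "dy": -1.09, "dz": 0, "ax": 0, "ay": 0, "az": 0, "grip": 1}, {"dx": 3.89, "dy": -1.09, "dz": 0, "ax": 0, "ay": 0, "az": 0, "grip": 1}, {"dx": 3.89, "dy": -1.09, "dz": 0, "ax": 0, "ay": 0, "az": 0, "grip": 1}, {"dx": 3.89, "dy": -1.09, "dz": 0, "ax": 0, "ay": 0, "az": 0, "grip": 1}, {"dx": 3.89, "dy": -1.09, "dz": 0, "ax": 0, "ay": 0, "az": 0, "grip": 1}, {"dx": 3.89, "dy": -1.09, "dz": 0, "ax": 0, "ay": 0, "az": 0, "grip": 1}, {"dx": 3.89, "dy": -1.09, "dz": 0, "ax": 0, "ay": 0, "az": 0, "grip": 1}, {"dx": 3.89, "dy": -1.09, "dz": 0, "ax": 0, "ay": 0, "az": 0, "grip": 1}])

```text
clock: 9.42
tcp_pos: [0.5578, 0.0865, 0.2144]
tool_rot: [179.9, -0.1, 74.9]
force: [0.7, -0.6, -0.3]
opening: 1.0
gripper_force: 0.0
```

Run:
```python
from h import *
c=cam("top"); t=c["img"]; s=cam("side")["img"]
a=cv2.resize(t[125:225,285:385],None,fx=4,fy=4,interpolation=cv2.INTER_CUBIC)
b=cv2.resize(t[160:220,110:185],None,fx=4,fy=4,interpolation=cv2.INTER_CUBIC)
cv2.imwrite("pics/p5.png",np.hstack([a,cv2.copyMakeBorder(b,0,160,0,0,0)])); 
im=cv2.resize(t,None,fx=4,fy=4,interpolation=cv2.INTER_CUBIC)
c["K"]=c["K"]*4; c["K"][2,2]=1; c["K"][:2,2]+=1.5
g=im.min(2); dif=im[...,0].astype(int)-im[...,1]
m=((dif>4)&(g>110)&(g<190)).astype(np.uint8)*255
m=cv2.morphologyEx(m,cv2.MORPH_OPEN,np.ones((5,5)))
k=big(m,(1140,520,1540,860))[0]; r=rect(c,k,.034); print("bar",r,(r[:2]/1000-F)@Rf*1000)
w=((g>185)*255).astype(np.uint8); f=big(w,(1140,520,1540,860))[0]; print("fix",rect(c,cv2.convexHull(f),.012))
d=((im.max(2)<60)*255).astype(np.uint8); d=cv2.morphologyEx(d,cv2.MORPH_OPEN,np.ones((7,7)))
for k in big(d,(460,660,720,860))[:1]: print("handle",rect(c,k,.094),cv2.boxPoints(cv2.minAreaRect(k)).round()/4)
```

```text
bar [ 613.9 -225.9   57.6  134.4  -81.8] [29.59431994 22.05892625]
fix [ 587.8 -251.9  149.1  189.   -81.7]
handle [546.4 225.8  21.7  26.4 -84. ] [[141.5  188.75]
 [152.   187.5 ]
 [153.   196.25]
 [142.25 197.5 ]]
```

View pics/p5.png

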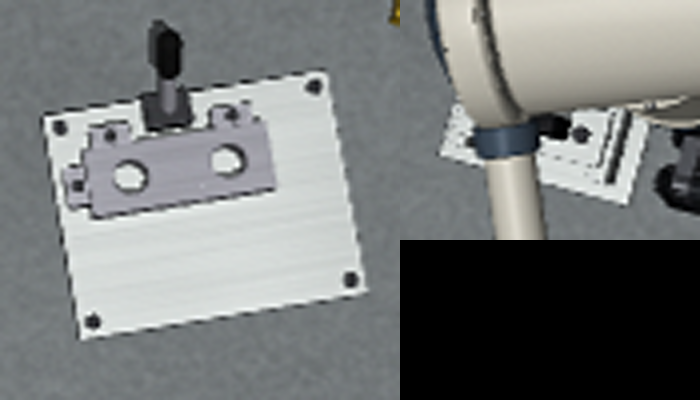

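The bar now sits against all three stops: side stops at (110,135) and (232,115), end stop at (75,187), in the crop. The bar's holes are at (131,178) and (228,160). Next is the jig.

arm_command(plan=[{"dx": 3.83, "dy": -1.11, "dz": 0, "ax": 0, "ay": 0, "az": 0, "grip": 1}, {"dx": 3.83, "dy": -1.11, "dz": 0, "ax": 0, "ay": 0, "az": 0, "grip": 1}, {"dx": 3.83, "dy": -1.11, "dz": 0, "ax": 0, "ay": 0, "az": 0, "grip": 1}, {"dx": 3.83, "dy": -1.11, "dz": 0, "ax": 0, "ay": 0, "az": 0, "grip": 1}, {"dx": 0, "dy": 0, "dz": 3.5, "ax": 0, "ay": 0, "az": 0, "grip": 1}, {"dx": 0, "dy": 0, "dz": 3, "ax": 0, "ay": 0, "az": 0, "grip": 1}, {"dx": 0, "dy": 0, "dz": 0, "ax": 0, "ay": 0, "az": 0, "grip": 1}, {"dx": 0, "dy": 0, "dz": 0, "ax": 0, "ay": 0, "az": 0, "grip": 1}])

```text
clock: 10.18
tcp_pos: [0.5534, 0.2431, 0.1472]
tool_rot: [-179.8, 0.2, 75.0]
force: [-0.5, 0.2, 1.1]
opening: 0.998
gripper_force: 0.0
```

Run:
```python
from h import *
c=cam("top"); s=cam("side")
a=cv2.resize(c["img"][150:230,100:190],None,fx=4,fy=4,interpolation=cv2.INTER_CUBIC)
b=cv2.resize(s["img"][190:330,190:280],None,fx=4,fy=4,interpolation=cv2.INTER_CUBIC)
cv2.imwrite("pics/p6.png",np.hstack([cv2.copyMakeBorder(a,0,240,0,0,0),b]))
o=bot.observe(); p=o["tcp_pos"]; print(p,o["tool_rot"])
print("side tcp",(proj(s,p)-[190,190])*4,"handle top exp",(proj(s,[[p[0],p[1],.094]])-[190,190])*4)
ct=cam("top")
q=np.array([[97,217],[275,188],[265,121],[131,178],[228,160]])/4+[285,125]
print(np.round((ray(ct,q,.034)[:,:2]-F)@Rf*1000,1))
```

```text
[0.55526632 0.24335361 0.15149804] [ 1.79879957e+02 -9.04794242e-02  7.50370258e+01]
side tcp [[190.33652486 196.55150501]] handle top exp [[190.10616955 287.27248596]]
[[ -0.3  72.1]
 [ -0.5 -44.1]
 [ 43.5 -45.6]
 [ 21.   46.1]
 [ 22.3 -17.6]]
```

View pics/p6.png

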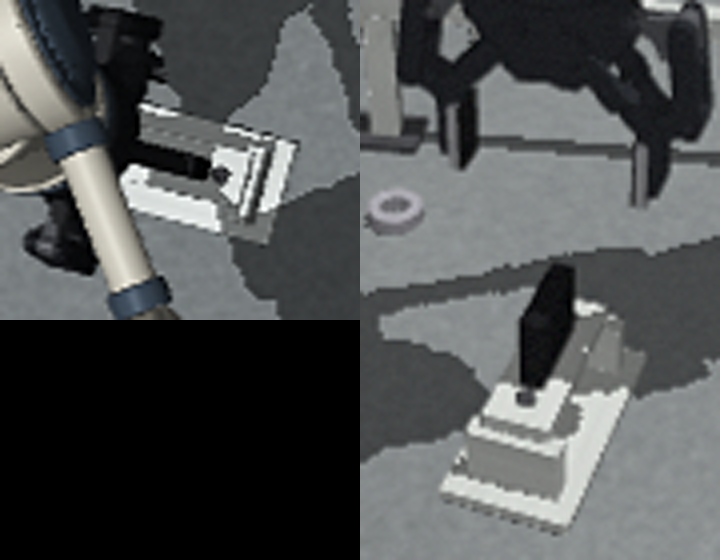

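The fingers straddle the handle: in the side crop its top centre is at about (549,289), against an expected (550,287). I'll descend and grip.

arm_command(plan=[{"dx": 0, "dy": 0, "dz": 3.5, "ax": 0, "ay": 0, "az": 0, "grip": 1}, {"dx": 0, "dy": 0, "dz": 3.5, "ax": 0, "ay": 0, "az": 0, "grip": 1}, {"dx": 0, "dy": 0, "dz": 2.3, "ax": 0, "ay": 0, "az": 0, "grip": 1}, {"dx": 0, "dy": 0, "dz": 0, "ax": 0, "ay": 0, "az": 0, "grip": 1}, {"dx": 0, "dy": 0, "dz": 0, "ax": 0, "ay": 0, "az": 0, "grip": 1}, {"dx": 0, "dy": 0, "dz": 0, "ax": 0, "ay": 0, "az": 0, "grip": 1}])

```text
clock: 10.83
tcp_pos: [0.5561, 0.2441, 0.0599]
tool_rot: [179.8, -0.2, 75.1]
force: [0.2, -0.5, 0.2]
opening: 1.0
gripper_force: 0.0
```

arm_command(plan=[{"dx": 0, "dy": 0, "dz": 0, "ax": 0, "ay": 0, "az": 0, "grip": -1}, {"dx": 0, "dy": 0, "dz": 0, "ax": 0, "ay": 0, "az": 0, "grip": -1}, {"dx": 0, "dy": 0, "dz": 0, "ax": 0, "ay": 0, "az": 0, "grip": -1}, {"dx": 0, "dy": 0, "dz": 0, "ax": 0, "ay": 0, "az": 0, "grip": -1}, {"dx": 0, "dy": 0, "dz": 0, "ax": 0, "ay": 0, "az": 0, "grip": -1}, {"dx": 0, "dy": 0, "dz": 0, "ax": 0, "ay": 0, "az": 0, "grip": -1}, {"dx": 0, "dy": 0, "dz": 0, "ax": 0, "ay": 0, "az": 0, "grip": -1}, {"dx": 0, "dy": 0, "dz": 0, "ax": 0, "ay": 0, "az": 0, "grip": -1}], force=60)

```text
clock: 11.5
tcp_pos: [0.5546, 0.2438, 0.0567]
tool_rot: [180.0, -0.0, 75.2]
force: [-0.9, 0.3, 2.4]
opening: 0.157
gripper_force: 59.0
```

arm_command(plan=[{"dx": 0, "dy": 0, "dz": -1, "ax": 0, "ay": 0, "az": 0, "grip": -1}, {"dx": 0, "dy": 0, "dz": -2, "ax": 0, "ay": 0, "az": 0, "grip": -1}, {"dx": 0, "dy": 0, "dz": -3.5, "ax": 0, "ay": 0, "az": 0, "grip": -1}, {"dx": 0, "dy": 0, "dz": -3.5, "ax": 0, "ay": 0, "az": 0, "grip": -1}, {"dx": 0, "dy": 0, "dz": -3.5, "ax": 0, "ay": 0, "az": 0, "grip": -1}, {"dx": 0, "dy": 0, "dz": -3, "ax": 0, "ay": 0, "az": 0, "grip": -1}, {"dx": 0, "dy": 0, "dz": 0, "ax": 0, "ay": 0, "az": 0, "grip": -1}, {"dx": 0, "dy": 0, "dz": 0, "ax": 0, "ay": 0, "az": 0, "grip": -1}])

```text
clock: 12.17
tcp_pos: [0.555, 0.244, 0.224]
tool_rot: [179.8, -0.1, 75.2]
force: [0.8, 0.8, -2.7]
opening: 0.156
gripper_force: 58.9
```

Run:
```python
from h import *
c=cam("top"); s=cam("side")
a=cv2.resize(c["img"][140:230,80:190],None,fx=3.4,fy=3.4,interpolation=cv2.INTER_CUBIC)
b=cv2.resize(s["img"][130:270,180:290],None,fx=3.8,fy=3.8,interpolation=cv2.INTER_CUBIC)
cv2.imwrite("pics/p7.png",np.hstack([cv2.copyMakeBorder(a,0,b.shape[0]-a.shape[0],0,0,0),b]))
o=bot.observe(); p=o["tcp_pos"]; print(p,o["tool_rot"],o["opening"],o["force"])
r=R.from_euler("xyz",o["tool_rot"],degrees=True).as_matrix()
# jig y along tool x; expected pin tips (41 mm below tcp) and plate-underside corners (15 mm below)
P=[p+r@np.array(v) for v in [(-.032,0,.041),(.032,0,.041),(-.048,.018,.005),(-.048,-.018,.005),(.048,.018,.005),(.048,-.018,.005),(.048,.018,.015),(.048,-.018,.015)]]
print("side exp",np.round((proj(s,P)-[180,130])*3.8+[int(110*3.4),0],1).tolist())
```

```text
[0.55381507 0.2435906  0.2194597 ] [-1.79859845e+02  9.52937287e-02  7.51641540e+01] 0.15599664359358173 [-0.18970822  0.28473953 -2.5882694 ]
side exp [[616.5, 338.5], [573.8, 408.5], [594.3, 258.7], [660.1, 270.6], [524.7, 358.0], [598.0, 372.9], [525.3, 375.6], [598.0, 390.7]]
```

View pics/p7.png

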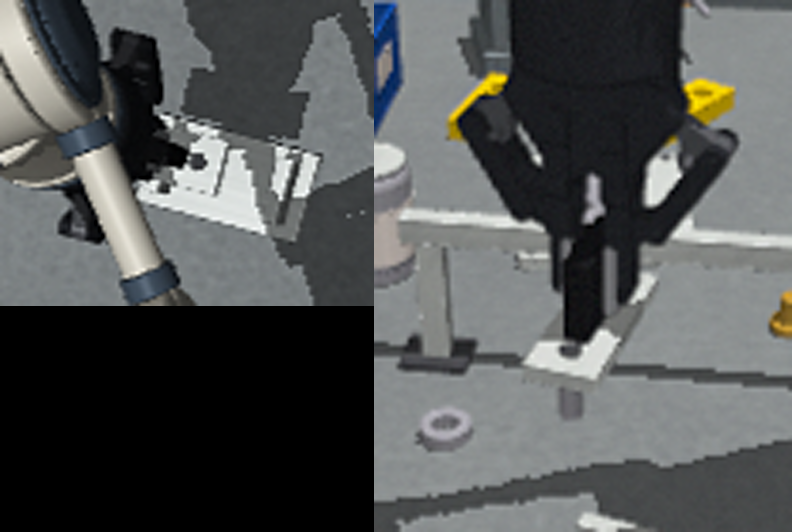

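In the side crop the jig hangs level from the fingers, with its plate end edge at (522,362)–(600,380) and its near pin at (570,413). That is about 2 mm from the expected spot, so I'll measure it over plain background after turning to the bar's direction.

arm_command(plan=[{"dx": 0, "dy": 0, "dz": 0, "ax": 0, "ay": 0, "az": -0.101, "grip": -1}, {"dx": 0, "dy": 0, "dz": 0, "ax": 0, "ay": 0, "az": -0.101, "grip": -1}, {"dx": 0, "dy": 0, "dz": 0, "ax": 0, "ay": 0, "az": -0.101, "grip": -1}, {"dx": 0, "dy": 0, "dz": 0, "ax": 0, "ay": 0, "az": -0.101, "grip": -1}, {"dx": -3.82, "dy": -0.12, "dz": 0, "ax": 0, "ay": 0, "az": 0, "grip": -1}, {"dx": -3.82, "dy": -0.12, "dz": 0, "ax": 0, "ay": 0, "az": 0, "grip": -1}, {"dx": -3.82, "dy": -0.12, "dz": 0, "ax": 0, "ay": 0, "az": 0, "grip": -1}, {"dx": 0, "dy": 0, "dz": 0, "ax": 0, "ay": 0, "az": 0, "grip": -1}])

```text
clock: 12.93
tcp_pos: [0.5672, 0.1235, 0.2182]
tool_rot: [-179.7, 0.2, 97.9]
force: [0.7, 0.2, -3.0]
opening: 0.157
gripper_force: 58.9
```

Run:
```python
from h import *
bot.read_camera("top");bot.read_camera("top")
c=cam("top"); s=cam("side")
o=bot.observe(); p=o["tcp_pos"]; print(p,o["tool_rot"],o["opening"])
r=R.from_euler("xyz",o["tool_rot"],degrees=True).as_matrix()
def crop(k,f,w,h):
    u=proj(k,p+r@np.array([.03,0,.02]))[0].astype(int); x,y=u[0]-w//2,u[1]-h//2
    return cv2.resize(k["img"][y:y+h,x:x+w],None,fx=f,fy=f,interpolation=cv2.INTER_CUBIC),np.array([x,y])
a,oa=crop(c,5,80,80); b,ob=crop(s,5,80,80)
cv2.imwrite("pics/p8.png",np.hstack([a,b])); print(oa,ob)
E0=[(.048,.018,.005),(.048,-.018,.005),(.048,.018,.015),(.048,-.018,.015),(.032,0,.041),(-.032,0,.041)]
P=[p+r@np.array(v) for v in E0]
print("top",np.round((proj(c,P)-oa)*5+2).tolist()); print("side",np.round((proj(s,P)-ob)*5+2+[400,0]).tolist())
```

```text
[0.5667604  0.13032766 0.21940773] [-1.79819668e+02 -3.32631010e-02  9.83217332e+01] 0.15580755867721333
[124 140] [197 156]
top [[153.0, 168.0], [164.0, 247.0], [158.0, 170.0], [169.0, 249.0], [210.0, 210.0], [347.0, 187.0]]
side [[563.0, 195.0], [652.0, 193.0], [563.0, 217.0], [652.0, 214.0], [605.0, 249.0], [597.0, 175.0]]
```

View pics/p8.png

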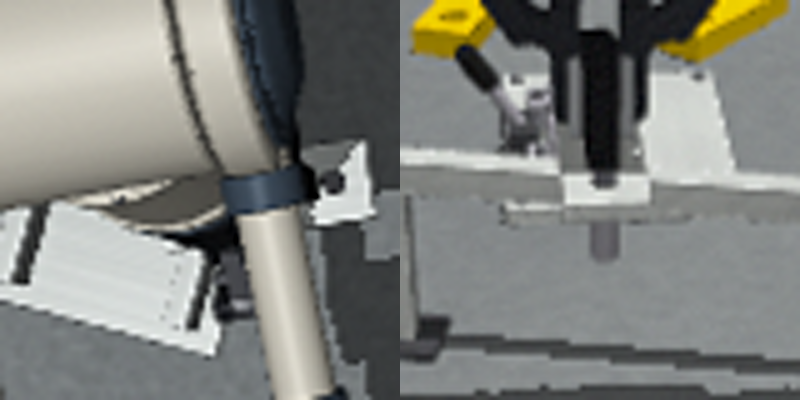

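Run:
```python
from h import *
c=cam("top"); s=cam("side"); o=bot.observe(); p=o["tcp_pos"]; print(p.round(4))
r=R.from_euler("xyz",o["tool_rot"],degrees=True).as_matrix()
q=(np.array([[362,142],[375,213],[332,182]])-2)/5+[124,140]
print("top end corners, bolt in tool xy mm:\n",np.round(((ray(c,q,p[2]-.005)-p)@r)*1000,1))
# bright pixels of the -y plate end, and the pin in the side view
im=c["img"]; print(im[168:184:2,184:202].min(2))
print(s["img"][190:212,310:324].min(2));
```

```text
[0.5669 0.131  0.2202]
top end corners, bolt in tool xy mm:
 [[-46.9  13.5   5. ]
 [-47.7 -18.8   5. ]
 [-30.9  -2.    5. ]]
[[ 56  53  53  36  39  64  91 122 113 109  99 160  83  56  57  58  58  58]
 [107 103 103 103 102 103 103 101  95 201 212 226 105  50  59  58  60  57]
 [100 109 105 102 103 103  99  93 200 212 209 216 103  52  58  57  56  57]
 [  0   0 100  93  50  51  49 163 206 206 206 209 161  74  53  58  57  58]
 [  5   0  43  25  51  56  56  46 149 207 212 212 221 102  52  56  56  57]
 [  6   0   9 209 115  57  64 144 203 208 207 208 220  98  45 112 124 122]
 [ 45  68  92 206 217 214 215 215 214 215 213 214 219 119 108 116 113 115]
 [106 216 222 215 211 211 212 213 214 215 217 218 222 232 119 106 113 115]]
[[130  90 100  89 135 168 166 167 163 124 135 139 138 136]
 [137 139 130  62  94 167 166 165 162 148 134 135 137 136]
 [132 134 128  76  75 133 167 166 166 160 136 133 137 136]
 [153 155 155 144 105 116 163 167 166 165 150 133 135 136]
 [215 216 214 203 202 180 131 167 169 166 160 132 131 134]
 [196 197 197 197 200 184 103 166 166 167 165 150 130 132]
 [104  97  95  99 10
[... 224 characters left out ...]
8 128 129 136 154 141 131  76 134 170 167 166 163]
 [125 125 124 125 125 129 139 130  79  95 165 169 168 168]
 [125 123 125 123 125 124 139 140 129  75 133 171 168 168]
 [124 120 126 130 129 129 138 137 130  62  92 166 169 167]
 [126 128 135 134 136 139 138 137 133  80  76 133 171 170]
 [127 129 133 135 134 134 134 135 136 131  82  91 166 169]
 [125 122 133 131 132 128 133 138 138 139 131  73 130 171]
 [125 114 136 133 135 138 142 138 138 138 129  79  89 158]
 [134 136 134 134 138 138 138 139 139 138 141 140 105 116]
 [147 136 136 135 136 137 138 138 141 134 129 172 183 167]
 [131 136 138 134 135 133 136 138 141 128  98 156 168 168]
 [130 138 138 135 136 133 133 135 138 128  64 112 164 164]]
```

arm_command(plan=[{"dx": -3.95, "dy": -0.14, "dz": 0, "ax": 0, "ay": 0, "az": 0, "grip": -1}, {"dx": -3.95, "dy": -0.14, "dz": 0, "ax": 0, "ay": 0, "az": 0, "grip": -1}, {"dx": -3.95, "dy": -0.14, "dz": 0, "ax": 0, "ay": 0, "az": 0, "grip": -1}, {"dx": -3.95, "dy": -0.14, "dz": 0, "ax": 0, "ay": 0, "az": 0, "grip": -1}, {"dx": -3.95, "dy": -0.14, "dz": 0, "ax": 0, "ay": 0, "az": 0, "grip": -1}, {"dx": -3.95, "dy": -0.14, "dz": 0, "ax": 0, "ay": 0, "az": 0, "grip": -1}, {"dx": -3.95, "dy": -0.14, "dz": 0, "ax": 0, "ay": 0, "az": 0, "grip": -1}, {"dx": -3.95, "dy": -0.14, "dz": 0, "ax": 0, "ay": 0, "az": 0, "grip": -1}])

```text
clock: 13.9
tcp_pos: [0.6023, -0.1849, 0.221]
tool_rot: [-180.0, -0.0, 98.4]
force: [1.4, 0.6, -2.4]
opening: 0.156
gripper_force: 58.9
```

arm_command(plan=[{"dx": -3, "dy": 0, "dz": 0, "ax": 0, "ay": 0, "az": 0, "grip": -1}, {"dx": -2.2, "dy": 0, "dz": 0, "ax": 0, "ay": 0, "az": 0, "grip": -1}, {"dx": 0, "dy": 0, "dz": 2, "ax": 0, "ay": 0, "az": 0, "grip": -1}, {"dx": 0, "dy": 0, "dz": 3, "ax": 0, "ay": 0, "az": 0, "grip": -1}, {"dx": 0, "dy": 0, "dz": 3, "ax": 0, "ay": 0, "az": 0, "grip": -1}, {"dx": 0, "dy": 0, "dz": 2, "ax": 0, "ay": 0, "az": 0, "grip": -1}, {"dx": 0, "dy": 0, "dz": 0, "ax": 0, "ay": 0, "az": 0, "grip": -1}, {"dx": 0, "dy": 0, "dz": 0, "ax": 0, "ay": 0, "az": 0, "grip": -1}])

```text
clock: 14.57
tcp_pos: [0.6091, -0.2345, 0.1195]
tool_rot: [-179.8, -0.1, 98.4]
force: [-0.2, -0.2, -1.6]
opening: 0.157
gripper_force: 58.9
```

Run:
```python
from h import *
bot.read_camera("top");bot.read_camera("top")
c=cam("top"); s=cam("side"); o=bot.observe(); p=o["tcp_pos"]; print(p.round(4),((p[:2]-F)@Rf*1000).round(1),o["tool_rot"].round(2),o["gripper_force"])
r=R.from_euler("xyz",o["tool_rot"],degrees=True).as_matrix()
a=cv2.resize(c["img"][130:210,290:380],None,fx=4,fy=4,interpolation=cv2.INTER_CUBIC)
b=cv2.resize(s["img"][140:220,195:285],None,fx=4.8,fy=4.8,interpolation=cv2.INTER_CUBIC)
cv2.imwrite("pics/p9.png",np.hstack([cv2.copyMakeBorder(a,0,b.shape[0]-a.shape[0],0,0,0),b]))
P=[p+r@np.array(v) for v in [(.032,0,.043),(-.032,0,.043),(.048,.018,.007),(.048,-.018,.007),(-.048,.018,.007),(-.048,-.018,.007)]]
H=[list(F+Rf@np.array(v))+[.034] for v in [(.023,.047),(.023,-.017),(.045,.075),(.001,.075),(.045,-.045),(.001,-.045)]]
for n,X in (("jig",P),("bar",H)): print(n,((proj(c,X)-[290,130])*4+1.5).round().tolist(),((proj(s,X)-[195,140])*4.8+1.9+[360,0]).round().tolist())
```

```text
[ 0.6108 -0.236   0.1243] [25.  12.5] [1.7978e+02 1.4000e-01 9.8340e+01] 58.965110778808594
jig [[122.0, 143.0], [224.0, 126.0], [97.0, 110.0], [108.0, 168.0], [254.0, 84.0], [265.0, 142.0]] [[546.0, 146.0], [541.0, 105.0], [519.0, 107.0], [575.0, 106.0], [513.0, 48.0], [566.0, 47.0]]
bar [[111.0, 157.0], [208.0, 141.0], [62.0, 131.0], [74.0, 197.0], [245.0, 100.0], [257.0, 167.0]] [[550.0, 211.0], [545.0, 168.0], [518.0, 232.0], [585.0, 231.0], [512.0, 151.0], [573.0, 150.0]]
```

View pics/p9.png

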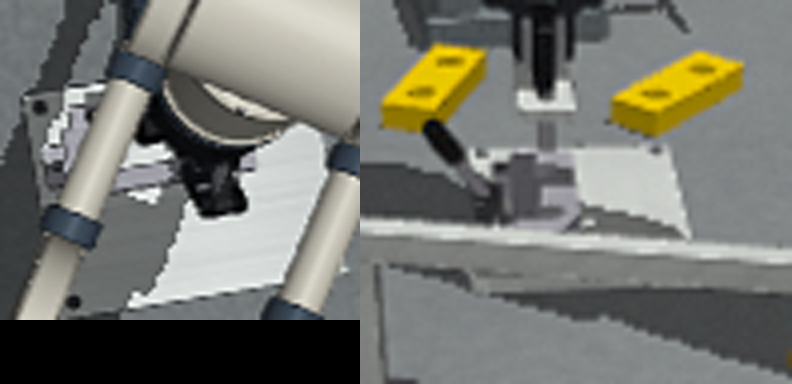

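The side view shows the jig level above the bar, with the near pin at column 546 as expected and the bar's far right corner at (573,151) as expected. TCP readings scatter by 1–2 mm, so I'll average them.

```bash
cat > avg.py <<'E'
from h import *
q=[]
for _ in range(12):
    bot.read_camera("side"); o=bot.observe(); q.append(np.r_[o["tcp_pos"]*1000,o["tool_rot"]%360])
q=np.array(q); m=q.mean(0); print(m.round(2),q.std(0).round(2)); print("fix",((m[:2]/1000-F)@Rf*1000).round(1))
E
python3 avg.py
```

```text
[ 609.76 -236.01  122.12  179.94  120.04   98.31] [3.9000e-01 6.0000e-02 9.6000e-01 7.0000e-02 1.6968e+02 1.0000e-02]
fix [24.  12.7]
```

arm_command(plan=[{"dx": 0.13, "dy": -0.05, "dz": 1, "ax": 0, "ay": 0, "az": 0, "grip": -1}, {"dx": 0, "dy": 0, "dz": 1, "ax": 0, "ay": 0, "az": 0, "grip": -1}, {"dx": 0, "dy": 0, "dz": 0.8, "ax": 0, "ay": 0, "az": 0, "grip": -1}, {"dx": 0, "dy": 0, "dz": 0.4, "ax": 0, "ay": 0, "az": 0, "grip": -1}, {"dx": 0, "dy": 0, "dz": 0, "ax": 0, "ay": 0, "az": 0, "grip": -1}, {"dx": 0, "dy": 0, "dz": 0, "ax": 0, "ay": 0, "az": 0, "grip": -1}])

```text
clock: 15.87
tcp_pos: [0.6085, -0.2345, 0.0885]
tool_rot: [-179.9, -0.0, 98.3]
force: [-0.0, -0.8, -2.5]
opening: 0.158
gripper_force: 59.2
```

```bash
python3 avg.py
python3 - <<'E'
from h import *
s=cam("side"); c=cam("top"); o=bot.observe(); p=o["tcp_pos"]; print(p)
r=R.from_euler("xyz",o["tool_rot"],degrees=True).as_matrix()
x0,y0=212,150
b=cv2.resize(s["img"][y0:y0+50,x0:x0+60],None,fx=10,fy=10,interpolation=cv2.INTER_CUBIC); cv2.imwrite("pics/p10.png",b)
P=[p+r@np.array(v) for v in [(.033,-.001,.043),(-.031,-.001,.043),(.049,.017,.007),(.049,-.019,.007),(-.047,.017,.007)]]
H=[list(F+Rf@np.array(v))+[.034] for v in [(.023,.047),(.023,-.017),(.045,.075),(.001,.075),(.045,-.045),(.001,-.045)]]
for n,X in (("jig",P),("bar",H)): print(n,((proj(s,X)-[x0,y0])*10+4.5).round().tolist())
E
```

```text
[ 6.0897e+02 -2.3479e+02  8.9710e+01  1.7997e+02  2.0000e-02  9.8310e+01] [0.12 0.06 0.27 0.02 0.01 0.  ]
fix [23.4 14. ]
[ 0.6087784  -0.23468685  0.08924224]
jig [[228.0, 307.0], [217.0, 219.0], [172.0, 230.0], [288.0, 227.0], [161.0, 101.0]]
bar [[225.0, 341.0], [215.0, 251.0], [160.0, 385.0], [300.0, 381.0], [147.0, 216.0], [275.0, 213.0]]
```

View pics/p10.png

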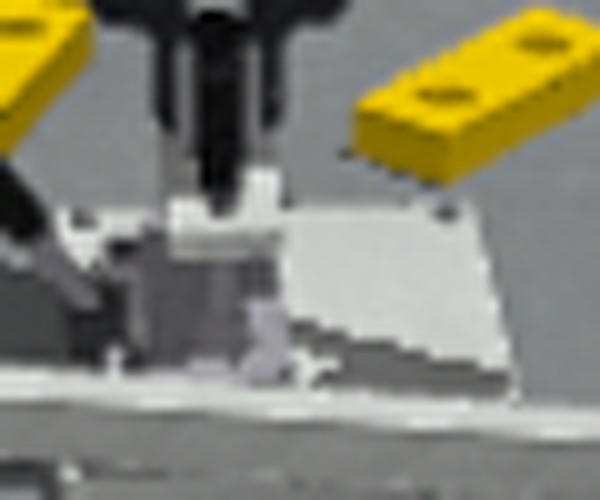

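The last crop shows the jig level just above the bar. Its plate's near edge is at (168–282,232), within 0.6 px of the expected position, and daylight is visible over the bar. Handing in.

```bash
python3 -c "
from workcell import bot
print(bot.close_job())"
```

```text
the job is handed in; nothing more can be done
None
```

The job is handed in: the bar sits against the two side stops and the end stop, and the jig is held level about 12 mm above it, with each pin over a hole to about 2 mm by my measurements; no verdict came back.

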